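# Find the socket for the coupler's clamp nut

### The job

Three winged sockets that look alike stand on the rubber mat: try them gently, one at a time, on the hex nut on top of the acoustic coupler until you find the one that goes fully down over the nut. Stand any that does not fit back on the mat, mouth down, and leave the other things on the desk alone. Finish still gripping the fitting socket by its wing, fully seated on the nut: do not let go of it.

Things in the scene. Friction and masses are not known exactly. Their poses are not given: they have to be found in the camera images.
- socket_a: one of three steel winged sockets, alike outside: hexagonal tube 38 mm across flats, 30 mm high, under a 40 mm disc up to 36 mm; dark wing on top. About 160 g. Origin: centre of its mouth, at the bottom; z up. Starts mouth down on the mat. Hexagonal bore 30 mm deep, open below, two flats square to x. Bores are 18, 20 and 27 mm across flats; which has which is not told nor visible: try them
- socket_b: one of three steel winged sockets, alike outside: hexagonal tube 38 mm across flats, 30 mm high, under a 40 mm disc up to 36 mm; dark wing on top. About 160 g. Origin: centre of its mouth, at the bottom; z up. Starts mouth down on the mat. Hexagonal bore 30 mm deep, open below, two flats square to x. Bores are 18, 20 and 27 mm across flats; which has which is not told nor visible: try them
- socket_c: one of three steel winged sockets, alike outside: hexagonal tube 38 mm across flats, 30 mm high, under a 40 mm disc up to 36 mm; dark wing on top. About 160 g. Origin: centre of its mouth, at the bottom; z up. Starts mouth down on the mat. Hexagonal bore 30 mm deep, open below, two flats square to x. Bores are 18, 20 and 27 mm across flats; which has which is not told nor visible: try them
- socket_a_wing (a point): centre of socket_a's wing, on its axis, 54 mm above the mouth. The wing is a flat upright plate 42 mm long (x), 12 mm thick (y), from 36 to 72 mm above the mouth
- socket_b_wing (a point): centre of socket_b's wing, on its axis, 54 mm above the mouth. The wing is a flat upright plate 42 mm long (x), 12 mm thick (y), from 36 to 72 mm above the mouth
- socket_c_wing (a point): centre of socket_c's wing, on its axis, 54 mm above the mouth. The wing is a flat upright plate 42 mm long (x), 12 mm thick (y), from 36 to 72 mm above the mouth
- coupler: acoustic coupler fixed to the desk, left or right of the mat: dark round foot 120 mm across, 12 mm high; aluminium drum 60 mm across up to 57 mm; washer 48 mm across up to 60 mm; on it a fixed steel hex nut 24 mm across flats, 60 to 76 mm high, its top 4 mm tapering to 18 mm diameter, with a 14 mm stud end above. Origin: centre of underside, z up; two nut flats square to x
- nut_seat (a point): on the nut's axis at the washer's top, 60 mm above the desk, where a fully seated socket's mouth rests; axes as the coupler's (three screw heads on its foot, one on its +x side, face three of the nut's flats). The 27 mm bore goes down to here when turned to the nut's flats within about 12 degrees (any of six ways); the 18 and 20 mm bores stop 12 to 16 mm higher
- mat: thin black rubber mat fixed to the desk, 200 mm (its x) by 300 mm (its y), 3 mm thick, on which the sockets stand in a row along y, in any order, about 100 mm apart. Origin: centre of the underside
- jar: small clear jar with white lid, 34 mm diameter and 34 mm high, standing on the mat; leave alone. Origin at centre of underside
- ear_ring: black rubber ear-cushion ring, 52 mm outside, 14 mm high, lying on the mat; leave alone. Origin at centre of underside
- pen: pen, 130 mm long and 9 mm thick, lying at the back of the desk, its length along its x; leave alone. Origin under its middle
- responder: grey hand-held patient response switch, 100 x 32 x 29 mm, lying at the back of the desk; leave alone. Origin under its middle
- tip_box: small white carton 70 x 50 x 30 mm at the back of the desk; leave alone. Origin under its middle
Mind the look-alikes: they are no part of the job. Leave any blue or green look-alike of the socket_a alone. There is more than one size of the coupler; the one meant has the size given above.

How it is judged:
By the outcome, as a careful person would: the job done as asked, in the order asked, and still so for the second after the job is handed in, while the arm keeps its last pose, push and grip.
It also fails if it takes over 72 s, if anything falls off the work surface, if the arm or the gripper's body presses on something with over 40 N, if the wrist force passes 120 N, or if a joint passes its speed limit or range.

### The arm

A 6-joint arm with a two-finger parallel gripper is mounted at the origin on the work surface. World frame = base frame: x ahead of the robot, y to its left, z up, the work surface at z = 0. Lengths are in m, angles in rad, forces in N, time in s.
With the tool pointing down it reaches from about 0.35 to 0.775 m from the base axis. Payload 5.5 kg.
Tool frame: the origin (TCP) lies midway between the tips of the shut fingers; the grasp point (between the pads) lies behind it (env.grip_point_offset is the z of the grasp point in the tool frame, in m); z points along the fingers, y is the direction in which the jaws open and shut (so a half turn about z gives the same grasp; the last joint's range is limited). The gripper opens to 85 mm and grips with 20 to 120 N. Pads are 22 mm wide; open, the fingers measure 114 mm over their backs; the gripper's body (76 mm by 85 mm) begins 54 mm behind the grasp point. The pads swing forward as they close: fully open they stand 13 mm farther back than shut.
Start: joints at [1.051, 0.313, 0.046, 1.304, 0, 1.431], TCP at [0.213, 0.534, 0.231] pointing down, gripper open.
Joint ranges: [-2.76, 2.76], [-0.86, 1.69], [-1.03, 1.26], [-2.2, 2.34], [-1.47, 1.5], [-3.14, 3.14]. Speed limits (rad/s): [2.57, 2.57, 3.14, 3.14, 3.14, 3.14].

### API

Orientations are given as a unit quaternion [w, x, y, z].
In Python, from workcell import env, viewer gives the robot as it stands. The module is installed in compiled form; this text tells all that it offers.
- The arm moves only by the shell command python3 -m inch 'ROWS' [OPENING] [FORCE]. ROWS is JSON, a list of rows, each a list of 2 entries, a list of its own where there are three numbers: the shift along the tool's x, y, z in m, then the turn about the tool's z in degrees. In form: [[[tx, ty, tz], spin], ...]. A call has 1 to 5 rows; each row is the pose to reach, as a shift and turn from the pose measured when the call began, along the tool's axes at that moment; what a row does not reach only later rows make up. A row lasts 1/12 s, in which the tool goes at most 41.7 mm and 7.16 degrees, less where a joint would pass 70% of its speed; a pose out of reach is approached as far as the arm can. A call with a gripper value outside its range is refused whole. OPENING is the closure, from 0 (fully open) to 1 (shut), set as the call begins (- or left out, the last holds). The fingers move at their own pace and stop on an object; FORCE is the grip in N (left out, the last holds). Time passes only in rows, so rows that repeat a pose let the fingers close. It gives the time, the measured TCP pose, the force and the opening at its end, in the units of the state.
- env.get_state(): the state, without advancing time (a new reading comes with each control period).
- viewer.read_camera(name): name is "side" or "top"; returns a dict with "image" (384x512x3 uint8, red, green, blue), "depth" (384x512 float32, m along the optical axis (not along the pixel's ray), 0 where there is no reading), "vertical_fov" (degrees; the focal length in pixels is half the picture's height over the tangent of half this angle, whatever the lens; pixels are square), "cx", "cy" (the principal point, pixels), "R" (3x3) and "t" (3): a world point X has camera coordinates R X + t. Camera axes: x right, y down, z forward; pixel columns grow to the right and rows downward; lengths in m; the calibration is good to about 2 mm. A picture is of the moment at which its call begins.
- env.hand_in(): hands the job in, once; it reports no verdict.
The state is a dict: "clock": time; "joint_pos": joint angles; "qvel": joint speeds; "tau": joint torques, N m; "tcp_pos": TCP position; "orientation": TCP orientation; "wrist_force": force on the tool from outside, world axes, zero at the start; "ft_torque": the same for the moment, N m; "finger_gap": finger opening in m.
Only numpy, scipy, OpenCV 4.12 (cv2) and the standard library are available. Lean on these libraries where they do the work, as an engineer would, in place of code of your own. Each camera call takes 0.05 s, during which the arm holds its last target. There are 200 camera calls.

## Working session

There is one attempt and no reset: what is moved stays moved. The work goes in short steps, Python scripts to look and compute and a shell command to move; the robot and the scene stay as the last step left them, time stands still between calls to the robot, and variables do not carry over. Pictures are saved under pics/ and viewed, on a budget of 10 in all, crops included, one or two more only if the job needs it, and the job is handed in when it is done.

```bash
mkdir -p pics; cat > h.py <<'E'
import numpy as np, cv2
from workcell import env, viewer
def cam(n):
    c=viewer.read_camera(n); c['f']=192/np.tan(np.radians(c['vertical_fov'])/2); return c
def onplane(c,u,v,z):
    d=c['R'].T@np.array([(u-c['cx'])/c['f'],(v-c['cy'])/c['f'],1]); o=-c['R'].T@c['t']
    return o+d*(z-o[2])/d[2]
def proj(c,X):
    p=c['R']@np.array(X)+c['t']; return p[:2]/p[2]*c['f']+[c['cx'],c['cy']]
def cloud(c):
    v,u=np.mgrid[:384,:512]; z=c['depth']
    P=np.stack([(u-c['cx'])/c['f']*z,(v-c['cy'])/c['f']*z,z],-1)
    return (P-c['t'])@c['R']
E
python3 - <<'E'
from h import *
import pickle
for n in("top","side"):
    c=cam(n); pickle.dump(c,open(n+'.pkl','wb'))
    cv2.imwrite(f'pics/{n}0.png',cv2.resize(c['image'][:,:,::-1],(800,600)))
    print(n,c['f'],-c['R'].T@c['t'],c['R'].round(2).tolist())
print(env.get_state(),env.grip_point_offset)
E
```

```text
top 491.266959744879 [ 0.32518526 -0.04313355  1.55765176] [[-0.03, -1.0, -0.0], [-0.98, 0.03, -0.19], [0.19, -0.0, -0.98]]
side 402.7519688383783 [ 0.38079279 -0.76516445  0.67185025] [[0.95, -0.31, 0.02], [-0.18, -0.6, -0.78], [0.25, 0.74, -0.63]]
{'clock': 0.1, 'joint_pos': array([ 1.05138349e+00,  3.13932696e-01,  4.50708064e-02,  1.30360637e+00,
       -1.47153516e-05,  1.43117674e+00]), 'qvel': array([-2.02874889e-03, -3.57747386e-03,  2.20510270e-03,  7.22083895e-04,
        1.08890455e-03,  6.69398428e-05]), 'tau': array([ 2.42820002e-03, -4.81727457e+01,  2.99243063e+01,  1.27274764e-02,
       -8.33097192e-05,  8.79646478e-06]), 'tcp_pos': array([0.21295724, 0.53360557, 0.23048493]), 'orientation': array([-2.63544286e-04,  1.88757307e-01,  9.82023411e-01, -7.93370436e-04]), 'wrist_force': array([ 0.01835951, -0.38326468,  0.06836261]), 'ft_torque': array([-0.01236839,  0.04226412,  0.02907472]), 'finger_gap': 0.08524535114920882} -0.0187
```

View pics/top0.png

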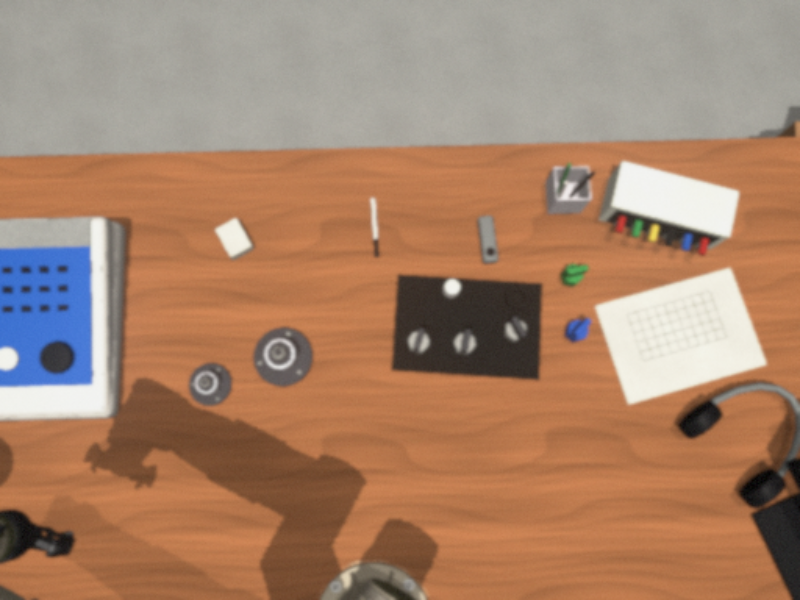

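View pics/side0.png

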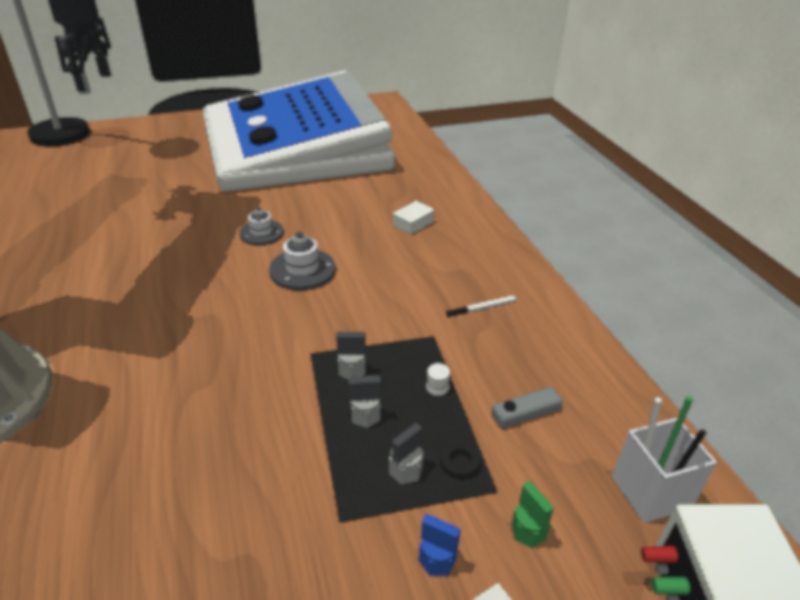

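The top view has two candidate couplers: the larger at (283,355) and a smaller one at (210,383). I'll check their foot diameters. The steel sockets are at (419,342), (465,343) and (516,329) on the mat. The blue (578,328) and green (574,273) ones are decoys off the mat.

```bash
python3 - <<'E'
from h import *
import pickle
c=pickle.load(open('top.pkl','rb')); s=pickle.load(open('side.pkl','rb'))
k=.64
for nm,(U,V) in dict(big=(283,355),small=(210,383)).items():
    x=onplane(c,U*k,V*k,.012); print(nm,x)
    P=cloud(c); m=(P[...,2]>.006)&(P[...,2]<.12)&(np.hypot(P[...,0]-x[0],P[...,1]-x[1])<.09)
    Q=P[m]; 
    print(' ext',Q.min(0),Q.max(0))
    for zl,zh in((.006,.02),(.04,.085),(.068,.1)):
        q=Q[(Q[:,2]>zl)&(Q[:,2]<zh)]
        if len(q)>4: (cx,cy),r=cv2.minEnclosingCircle(q[:,:2].astype(np.float32)); print(zl,len(q),cx,cy,r)
for n,cc in(('top',c),('side',s)):
  P=cloud(cc)
  for nm,(U,V) in dict(s1=(419,342),s2=(465,343),s3=(516,329),jar=(452,288)).items():
    x=onplane(c,U*k,V*k,.06)
    m=(P[...,2]>.06)&(P[...,2]<.09)&(np.hypot(P[...,0]-x[0],P[...,1]-x[1])<.035)
    q=P[m][:,:2].astype(np.float32)
    if len(q)>4:
        r=cv2.minAreaRect(q*1000); b=cv2.boxPoints(r); e=max((b[1]-b[0],b[2]-b[1]),key=np.linalg.norm)
        print(n,nm,x.round(3),len(q),np.round(r[0],1),np.round(r[1],1),'axis deg',np.degrees(np.arctan2(e[1],e[0]))%180, 'zmax',P[m][:,2].max())
im=c['image'][:,:,::-1]
a=cv2.resize(im[195:285,115:215],(400,360),interpolation=cv2.INTER_CUBIC); b=cv2.resize(im[170:260,245:345],(400,360),interpolation=cv2.INTER_CUBIC)
b2=cv2.resize(s['image'][200:330,190:330,::-1],(400,240),interpolation=cv2.INTER_CUBIC); a2=cv2.resize(s['image'][125:190,145:220,::-1],(400,240),interpolation=cv2.INTER_CUBIC)
cv2.imwrite('pics/crop1.png',np.vstack([np.hstack([a,b]),np.hstack([a2,b2])]))
E
```

```text
big [0.51481128 0.17004033 0.012     ]
 ext [0.43357036 0.09480907 0.00600833] [0.60285323 0.2538832  0.08573766]
0.006 761 0.5147939920425415 0.16948837041854858 0.088501937687397
0.04 303 0.5128569602966309 0.17256885766983032 0.029923588037490845
0.068 52 0.5133945345878601 0.17301341891288757 0.012878133915364742
small [0.46205774 0.31675581 0.012     ]
 ext [0.38579432 0.22756094 0.00600721] [0.54916299 0.40344384 0.06393391]
0.006 371 0.46313348412513733 0.31634706258773804 0.08920329064130783
0.04 109 0.461609423160553 0.3193610906600952 0.021264588460326195
top s1 [ 0.528 -0.104  0.06 ] 56 [ 533.6 -101.8] [11.6 42. ] axis deg 159.81973 zmax 0.08441146664503207
top s2 [ 0.523 -0.194  0.06 ] 59 [ 528.3 -193.7] [12.3 41.3] axis deg 169.29924 zmax 0.0808783428014069
top s3 [ 0.549 -0.296  0.06 ] 61 [ 551.8 -297.5] [40.3 14.4] axis deg 29.207268 zmax 0.08040696524025817
side s1 [ 0.528 -0.104  0.06 ] 148 [ 534.5 -106. ] [13.  40.5] axis deg 165.00983 zmax 0.07608351440074125
side s2 [ 0.523 -0.194  0.06 ] 173 [ 528.8 -196.9] [14.  39.9] axis deg 168.26663 zmax 0.07686593526945935
side s3 [ 0.549 -0.296  0.06 ] 192 [ 553.8 -301. ] [42.9 12.5] axis deg 24.381924 zmax 0.07771821429477119
```

View pics/crop1.png

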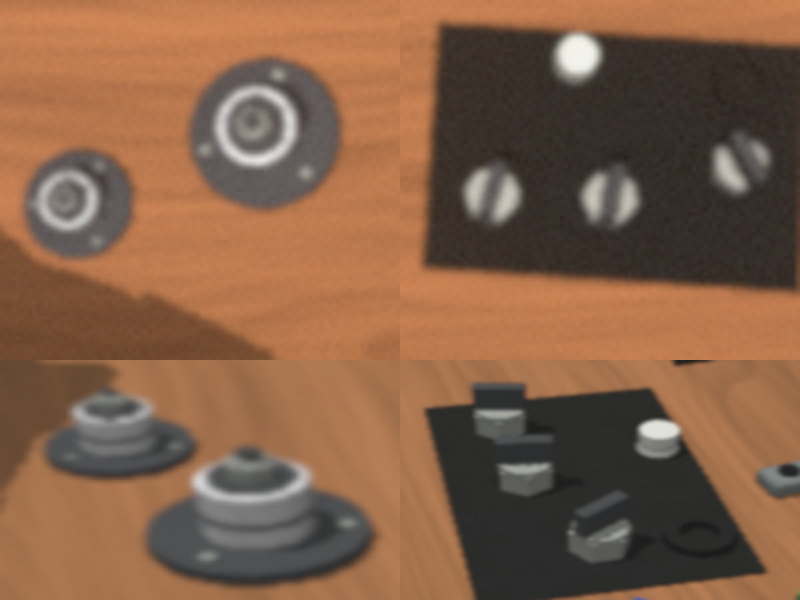

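The larger one (drum radius 30 mm, top at 86 mm) is the coupler meant; the smaller has a 21 mm drum. Its screw heads are at (278,75), (305,173) and (205,150) in the crop. The three steel sockets stand on the mat, and the decoys are off it. Next I need the nut yaw and a closer axis estimate.

```bash
python3 - <<'E'
from h import *
import pickle
c=pickle.load(open('top.pkl','rb')); s=pickle.load(open('side.pkl','rb'))
X=[onplane(c,115+(u+.5)/4-.5,195+(v+.5)/4-.5,.013) for u,v in((278,75),(305,173),(205,150))]
m=np.mean(X,0); print('screw ctr',m,[(np.degrees(np.arctan2(x[1]-m[1],x[0]-m[0])).round(1),np.hypot(*(x-m)[:2]).round(4)) for x in X])
# side camera: foot ellipse / washer circle from depth
P=cloud(s)
for lo,hi in((.054,.066),(.078,.1)):
  q=P[(abs(P[...,2]-(lo+hi)/2)<(hi-lo)/2)&(np.hypot(P[...,0]-.513,P[...,1]-.172)<.045)]
  print(lo,len(q),q.min(0),q.max(0),(q.min(0)+q.max(0))/2)
# top foot: dark mask on plane .012
im=cv2.cvtColor(c['image'],cv2.COLOR_RGB2HSV); sub=((im[...,1]<70)).astype(np.uint8); 
n,l,st,ce=cv2.connectedComponentsWithStats(sub)
i=l[227,190]; 
cn=cv2.findContours((l==i).astype(np.uint8),cv2.RETR_EXTERNAL,cv2.CHAIN_APPROX_NONE)[0]
if cn:
  pts=np.array([onplane(c,u,v,.012)[:2] for u,v in cn[0][:,0]],np.float32); print('foot',i,cv2.minEnclosingCircle(pts),pts.min(0),pts.max(0),(pts.min(0)+pts.max(0))/2)
st=env.get_state()
from scipy.spatial.transform import Rotation as R
w,x,y,z=st['orientation'];print(R.from_quat([x,y,z,w]).as_matrix().round(3))
E
```

```text
screw ctr [0.51301194 0.1725155  0.013     ] [(np.float64(-14.9), np.float64(0.0471)), (np.float64(-134.6), np.float64(0.0468)), (np.float64(105.6), np.float64(0.0472))]
0.054 171 [0.48476654 0.14018137 0.05417627] [0.54276159 0.19384472 0.06567406] [0.51376406 0.16701304 0.05992517]
0.078 13 [0.50822484 0.16478983 0.07805017] [0.52045829 0.17537698 0.08240895] [0.51434157 0.1700834  0.08022956]
foot 49 ((0.5127696394920349, 0.17110133171081543), 0.05742873623967171) [0.45551986 0.11659437] [0.56991434 0.22736152] [0.5127171  0.17197794]
[[-0.929  0.371 -0.001]
 [ 0.371  0.929 -0.001]
 [ 0.    -0.002 -1.   ]]
```

```bash
cat >> h.py <<'E'
from scipy.spatial.transform import Rotation as Ro
def plan(x,y,z,yaw):
    "tool shift (mm) and spin (deg) from the present pose to TCP x,y,z with tool x at yaw (deg, mod 180)"
    s=env.get_state(); w,a,b,c=s['orientation']; M=Ro.from_quat([a,b,c,w]).as_matrix()
    cur=np.degrees(np.arctan2(M[1,0],M[0,0])); d=(yaw-cur+90)%180-90
    print('t',s['clock'],'tcp',s['tcp_pos'].round(4),'yaw',cur.round(1),'tilt',np.degrees(np.arccos(-M[2,2])).round(2),'F',s['wrist_force'].round(1),'gap',round(s['finger_gap'],4),'j6',s['joint_pos'][5].round(2))
    print(' shift mm',(1000*M.T@(np.array([x,y,z])-s['tcp_pos'])).round(1),'spin',-d.round(1))
E
python3 - <<'E'
from h import *
import pickle
c=pickle.load(open('top.pkl','rb')); 
g=cv2.cvtColor(c['image'],cv2.COLOR_RGB2GRAY)
for nm,(x,y) in dict(s1=(.534,-.104),s2=(.5285,-.195),s3=(.553,-.299)).items():
    u,v=proj(c,[x,y,.039]).round().astype(int)
    w=g[v-18:v+19,u-18:u+19]; m=(w>95).astype(np.uint8)
    ys,xs=np.nonzero(m); q=np.array([onplane(c,u-18+a,v-18+b,.039)[:2] for a,b in zip(xs,ys)],np.float32)
    q=q[np.hypot(q[:,0]-x,q[:,1]-y)<.028]
    print(nm,len(q),cv2.minEnclosingCircle(q),(q.min(0)+q.max(0))/2)
plan(.534,-.102,.14,163)
E
```

```text
s1 144 ((0.5322951078414917, -0.10226479917764664), 0.022522728890180588) [ 0.5318532 -0.1028118]
s2 125 ((0.5280252695083618, -0.19462941586971283), 0.022674228996038437) [ 0.5278518  -0.19458696]
s3 94 ((0.5509958863258362, -0.2983119487762451), 0.02303032949566841) [ 0.5501759  -0.29734963]
t 0.1 tcp [0.213  0.5336 0.2305] yaw 158.2 tilt 0.1 F [ 0.  -0.4  0.1] gap 0.0852 j6 1.43
 shift mm [-533.8 -471.1   91.1] spin -4.8
```

```bash
R='x'; 
python3 -m inch '[[[-0.027,-0.024,0],-1],[[-0.054,-0.048,0],-2],[[-0.081,-0.072,0],-3],[[-0.108,-0.096,0],-4],[[-0.135,-0.12,0],-5]]' 0
python3 -m inch '[[[-0.027,-0.024,0],0],[[-0.054,-0.048,0],0],[[-0.081,-0.072,0],0],[[-0.108,-0.096,0],0],[[-0.135,-0.12,0],0]]'
python3 -m inch '[[[-0.027,-0.024,0],0],[[-0.054,-0.048,0],0],[[-0.081,-0.072,0],0],[[-0.108,-0.096,0],0],[[-0.135,-0.12,0],0]]'
python3 -c "from h import *; plan(.533,-.103,.11,163)"
```

```text
clock: 0.52
tcp_pos: [0.2939, 0.3705, 0.2302]
orientation: [-0.001, 0.145, 0.989, -0.001]
wrist_force: [0.4, -0.3, -0.1]
finger_gap: 0.0854
clock: 0.93
tcp_pos: [0.3891, 0.2151, 0.2302]
orientation: [-0.001, 0.145, 0.989, -0.001]
wrist_force: [0.9, 0.2, 0.4]
finger_gap: 0.0852
clock: 1.35
tcp_pos: [0.4844, 0.0597, 0.2301]
orientation: [-0.001, 0.145, 0.989, -0.001]
wrist_force: [0.4, -0.1, -0.9]
finger_gap: 0.085
t 1.35 tcp [0.4844 0.0597 0.2301] yaw 163.3 tilt 0.17 F [ 0.4 -0.1 -0.9] gap 0.085 j6 0.25
 shift mm [ -93.5 -141.6  120.3] spin 0.3
```

```bash
python3 -m inch '[[[-0.023,-0.035,0.01],0],[[-0.047,-0.07,0.03],0],[[-0.07,-0.106,0.06],0],[[-0.0935,-0.1415,0.09],0],[[-0.0935,-0.1415,0.12],0]]' 0.3
python3 -c "from h import *; plan(.533,-.103,.045,163)
c=cam('top'); cv2.imwrite('pics/t1.png',cv2.resize(c['image'][150:290,220:370,::-1],(700,653)[:2],interpolation=cv2.INTER_CUBIC)[:600])"
```

```text
clock: 1.77
tcp_pos: [0.5344, -0.1023, 0.1209]
orientation: [0.002, 0.146, 0.989, -0.002]
wrist_force: [1.3, 0.4, 0.5]
finger_gap: 0.0599
t 1.7667 tcp [ 0.5344 -0.1023  0.1209] yaw 163.2 tilt 0.33 F [1.3 0.4 0.5] gap 0.0599 j6 -0.04
 shift mm [ 1.5 -0.8 75.9] spin 0.2
```

```bash
python3 -m inch '[[[0.001,-0.001,0.025],0],[[0.001,-0.001,0.05],0],[[0.001,-0.001,0.07],0],[[0.001,-0.001,0.076],0],[[0.001,-0.001,0.076],0]]'
python3 -m inch '[[[0,0,0],0],[[0,0,0],0],[[0,0,0],0],[[0,0,0],0],[[0,0,0],0]]' 1 50
python3 -m inch '[[[0,0,0],0],[[0,0,0],0]]'
python3 -c "from h import *; plan(.513,.172,.24,165.3)"
```

```text
clock: 2.23
tcp_pos: [0.5266, -0.103, 0.0341]
orientation: [-0.006, 0.147, 0.989, -0.001]
wrist_force: [0.1, 0.2, -0.6]
finger_gap: 0.0595
clock: 2.65
tcp_pos: [0.5271, -0.1027, 0.0356]
orientation: [-0.005, 0.147, 0.989, -0.001]
wrist_force: [-2.9, 1.9, 6.0]
finger_gap: 0.035
clock: 2.82
tcp_pos: [0.5279, -0.1029, 0.0366]
orientation: [-0.004, 0.147, 0.989, -0.001]
wrist_force: [0.3, -0.4, -1.5]
finger_gap: 0.0347
t 2.8167 tcp [ 0.5279 -0.1029  0.0366] yaw 163.1 tilt 0.51 F [ 0.3 -0.4 -1.5] gap 0.0347 j6 -0.04
 shift mm [  95.9  257.9 -203.7] spin -2.2
```

```bash
python3 -m inch '[[[0,0,0],0],[[0,0,0],0],[[0,0,-0.01],0],[[0,0,-0.02],0],[[0,0,-0.02],0]]' 0.3
python3 -m inch '[[[0,0,0],0],[[0,0,0],0],[[0,0,0],0]]'
python3 -c "from h import *; plan(.533,-.103,.046,163)
for n,b in(('top',(150,290,240,390)),('side',(170,330,170,350))):
    c=cam(n); cv2.imwrite('pics/%s2.png'%n,cv2.resize(c['image'][b[0]:b[1],b[2]:b[3],::-1],(400,400),interpolation=cv2.INTER_CUBIC))
cv2.imwrite('pics/m2.png',np.hstack([cv2.imread('pics/top2.png'),cv2.imread('pics/side2.png')]))
plan(.533,-.103,.046,163)"
```

```text
clock: 3.23
tcp_pos: [0.5298, -0.1035, 0.0591]
orientation: [-0.002, 0.147, 0.989, -0.002]
wrist_force: [0.7, -0.3, 0.5]
finger_gap: 0.06
clock: 3.48
tcp_pos: [0.5299, -0.1036, 0.0593]
orientation: [-0.002, 0.147, 0.989, -0.002]
wrist_force: [1.8, -0.1, 0.3]
finger_gap: 0.0599
t 3.4833 tcp [ 0.5299 -0.1036  0.0593] yaw 163.1 tilt 0.32 F [ 1.8 -0.1  0.3] gap 0.0599 j6 -0.04
 shift mm [-2.8  1.5 13.3] spin 0.1
t 3.5833 tcp [ 0.5295 -0.1034  0.0589] yaw 163.1 tilt 0.36 F [-0.4 -0.2  0. ] gap 0.0601 j6 -0.04
 shift mm [-3.3  1.5 12.8] spin 0.1
```

View pics/m2.png

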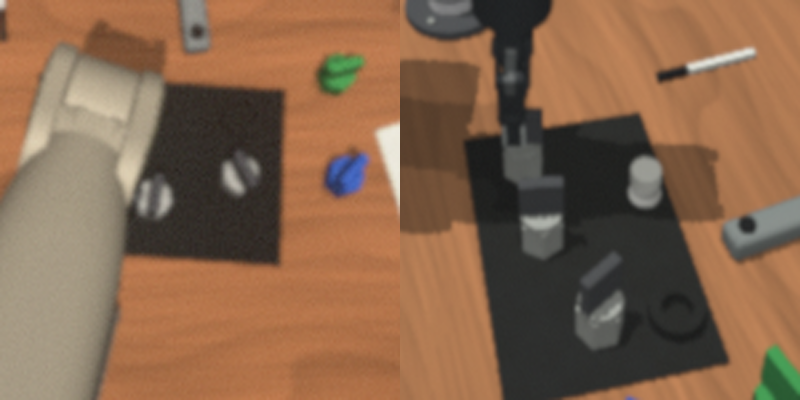

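The socket is still upright; the fingers went too low and were stopped by the disc. The side crop shows the wing end to the right of the finger at (535,125). I'll measure that end and regrip slowly.

```bash
python3 - <<'E'
from h import *
s=cam('side'); P=cloud(s)
ax=np.array([np.cos(np.radians(163)),np.sin(np.radians(163))]); n=np.array([-ax[1],ax[0]])
Q=P[(P[...,2]>.045)&(P[...,2]<.074)&(np.hypot(P[...,0]-.533,P[...,1]+.103)<.035)]
d=(Q[:,:2]-[.533,-.103]); a=d@ax; b=d@n
print(len(Q),'along',np.percentile(a,[1,5,25,50,75,99])*1000,'across',np.percentile(b,[1,25,50,75,99])*1000)
w=a<-.012; print(w.sum(), np.percentile(a[w],[0,2,5])*1000, np.percentile(b[w],[2,50,98])*1000)
t=w&(Q[:,2]>.06); print(np.median(b[t])*1000)
plan(.533,-.103,.046,163)
E
```

```text
89 along [-22.58142827 -22.478116   -18.18931554 -13.5524578   -9.01151685
  18.48277092] across [-26.61046574   7.55383718   8.45788149   9.25558508  11.01144413]
51 [-22.58501254 -22.58093951 -22.53963703] [ 0.53313732  8.61766601 10.93190063]
8.617666005916615
t 3.6333 tcp [ 0.5295 -0.1034  0.0588] yaw 163.1 tilt 0.37 F [ 0.1 -0.  -0.3] gap 0.0597 j6 -0.04
 shift mm [-3.3  1.5 12.8] spin 0.1
```

```bash
python3 -m inch '[[[-0.002,0.001,0.002],0],[[-0.004,0.002,0.005],0],[[-0.0045,0.002,0.008],0],[[-0.0045,0.002,0.01],0],[[-0.0045,0.002,0.011],0]]'
python3 -m inch '[[[0,0,0],0],[[0,0,0],0]]'
python3 -c "from h import *; plan(.534,-.104,.046,163)"
```

```text
clock: 4.05
tcp_pos: [0.5339, -0.1027, 0.047]
orientation: [-0.003, 0.147, 0.989, -0.002]
wrist_force: [-0.1, 0.3, 0.5]
finger_gap: 0.0598
clock: 4.22
tcp_pos: [0.5337, -0.1026, 0.0468]
orientation: [-0.004, 0.147, 0.989, -0.001]
wrist_force: [0.4, 0.5, -0.6]
finger_gap: 0.0599
t 4.2167 tcp [ 0.5337 -0.1026  0.0468] yaw 163.1 tilt 0.44 F [ 0.4  0.5 -0.6] gap 0.0599 j6 -0.04
 shift mm [-0.7 -1.3  0.8] spin 0.1
```

```bash
python3 -m inch '[[[0,-0.001,0],0],[[0,-0.001,0],0],[[0,-0.001,0],0],[[0,-0.001,0],0],[[0,-0.001,0],0]]' 1 50
python3 -m inch '[[[0,0,0],0],[[0,0,0],0],[[0,0,0],0],[[0,0,0],0]]'
python3 -c "from h import *; plan(.513,.172,.2,165.3)"
```

```text
clock: 4.63
tcp_pos: [0.5335, -0.1036, 0.0469]
orientation: [-0.003, 0.147, 0.989, -0.002]
wrist_force: [0.3, -0.0, 0.0]
finger_gap: 0.0113
clock: 4.97
tcp_pos: [0.5335, -0.1036, 0.0469]
orientation: [-0.003, 0.147, 0.989, -0.002]
wrist_force: [-0.0, -0.6, -0.5]
finger_gap: 0.0114
t 4.9667 tcp [ 0.5335 -0.1036  0.0469] yaw 163.1 tilt 0.44 F [-0.  -0.6 -0.5] gap 0.0114 j6 -0.04
 shift mm [ 100.8  257.1 -153.6] spin -2.2
```

```bash
python3 -m inch '[[[0,0,-0.02],0],[[0,0,-0.05],0],[[0,0,-0.085],0],[[0,0,-0.11],0],[[0,0,-0.12],0]]'
python3 -m inch '[[[0.01,0.025,0],0],[[0.025,0.06,0],-0.5],[[0.035,0.095,0],-1],[[0.05,0.13,0],-1.5],[[0.065,0.165,0],-2]]'
python3 -c "from h import *; plan(.513,.172,.17,165.3)"
```

```text
clock: 5.38
tcp_pos: [0.5362, -0.1039, 0.1708]
orientation: [-0.001, 0.147, 0.989, -0.002]
wrist_force: [0.1, -0.4, -0.6]
finger_gap: 0.0111
clock: 5.8
tcp_pos: [0.5211, 0.0742, 0.1689]
orientation: [-0.001, 0.13, 0.992, -0.002]
wrist_force: [-0.0, -0.6, -1.7]
finger_gap: 0.0111
t 5.8 tcp [0.5211 0.0742 0.1689] yaw 165.1 tilt 0.29 F [-0.  -0.6 -1.7] gap 0.0111 j6 0.25
 shift mm [33.  92.4 -1.5] spin -0.2
```

```bash
python3 -m inch '[[[0.011,0.03,-0.001],0],[[0.021,0.06,-0.001],0],[[0.029,0.081,-0.001],0],[[0.032,0.09,-0.001],0],[[0.033,0.0925,-0.001],0]]'
python3 -m inch '[[[0,0,0],0],[[0,0,0],0],[[0,0,0],0]]'
cat > look.py <<'E'
from h import *
import sys
k=sys.argv[1]
plan(.513,.172,.15,165.3)
s=cam('side'); P=cloud(s); st=env.get_state(); z0=st['tcp_pos'][2]-.044; t=st['tcp_pos']
g=(np.hypot(P[...,0]-t[0],P[...,1]-t[1])<.045)
for nm,lo,hi in(('tube',z0+.004,z0+.028),('disc',z0+.031,z0+.035),('wing',z0+.04,z0+.06)):
    Q=P[g&(P[...,2]>lo)&(P[...,2]<hi)]
    # horizontal extent seen by the camera: direction along image x
    e=s['R'][0,:2]/np.linalg.norm(s['R'][0,:2]); a=(Q[:,:2]-t[:2])@e
    if len(a): print(nm,len(a),'extent along view right mm',np.percentile(a,[1,50,99])*1000,'mid',(a.min()+a.max())*500,'zmin',Q[:,2].min())
u,v=proj(s,[.513,.172,.1]).astype(int)
cv2.imwrite(f'pics/{k}.png',cv2.resize(s['image'][v-60:v+60,u-60:u+60,::-1],(600,600),interpolation=cv2.INTER_CUBIC))
E
python3 look.py n1
```

```text
clock: 6.22
tcp_pos: [0.5122, 0.1737, 0.1684]
orientation: [-0.002, 0.129, 0.992, -0.002]
wrist_force: [-0.3, -0.4, -1.4]
finger_gap: 0.0111
clock: 6.47
tcp_pos: [0.5122, 0.1725, 0.168]
orientation: [-0.003, 0.129, 0.992, -0.003]
wrist_force: [0.5, 0.4, -2.0]
finger_gap: 0.0113
t 6.4667 tcp [0.5122 0.1725 0.168 ] yaw 165.1 tilt 0.42 F [ 0.5  0.4 -2. ] gap 0.0113 j6 0.44
 shift mm [-0.9 -0.2 18. ] spin -0.2
tube 132 extent along view right mm [-16.22897277   5.56794117  20.86463568] mid 2.331155847774449 zmin 0.1285402683600377
disc 28 extent along view right mm [-14.67801141   1.27051435  19.64111971] mid 2.492843008563482 zmin 0.15543980481784894
wing 103 extent along view right mm [-18.80582576   5.68113765  22.51572103] mid 1.7577548453525973 zmin 0.16420200229847753
```

View pics/n1.png

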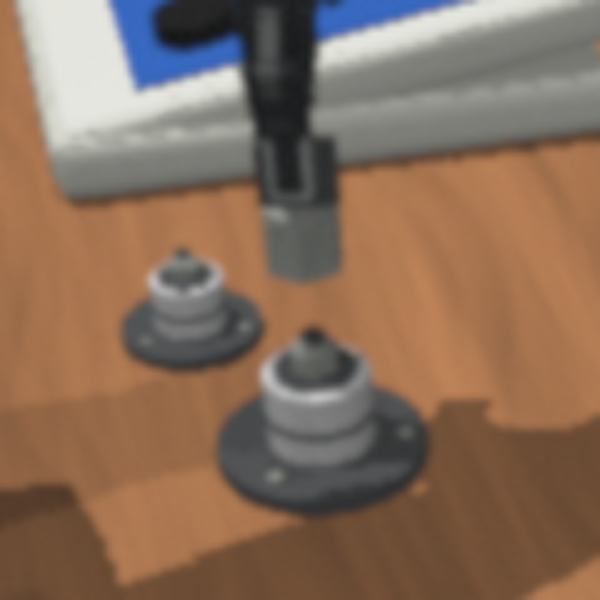

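```bash
cat > cols.py <<'E'
from h import *
s=cam('side'); P=cloud(s); st=env.get_state(); t=st['tcp_pos']; z0=t[2]-.044
def mid(x,y,z,r):
    u,v=proj(s,[x,y,z]); m=(np.hypot(P[...,0]-x,P[...,1]-y)<r)&(abs(P[...,2]-z)<.008)
    L=[];
    for i in range(int(v)-3,int(v)+4):
        k=np.nonzero(m[i])[0]
        if len(k): L.append((k.min()+k.max())/2)
    sc=s['f']/(s['R'][2]@np.array([x,y,z])+s['t'][2])
    return (np.median(L)-u)/sc*1000, len(L)
print('socket vs tcp, mm to the view right',mid(t[0],t[1],z0+.018,.035))
print('drum vs (.513,.172)',mid(.513,.172,.04,.045), 'washer',mid(.513,.172,.057,.04))
print('e',s['R'][0].round(2))
E
python3 cols.py
```

```text
socket vs tcp, mm to the view right (np.float64(2.278590731764729), 7)
drum vs (.513,.172) (np.float64(0.6676547041338502), 4) washer (np.float64(1.3319255941148658), 7)
e [ 0.95 -0.31  0.02]
```

```bash
python3 -m inch '[[[0,0,0.008],-0.2],[[0,0,0.016],-0.2],[[0,0,0.024],-0.2],[[0,0,0.032],-0.2],[[0,0,0.036],-0.2]]'
python3 -m inch '[[[0,0,0.002],0],[[0,0,0.003],0],[[0,0,0.003],0]]'
python3 -c "from h import *; plan(.5118,.1724,.12,165.3)"
```

```text
clock: 6.98
tcp_pos: [0.5113, 0.172, 0.1304]
orientation: [-0.003, 0.128, 0.992, -0.003]
wrist_force: [0.3, -1.1, -2.2]
finger_gap: 0.0111
clock: 7.23
tcp_pos: [0.511, 0.172, 0.127]
orientation: [-0.004, 0.128, 0.992, -0.003]
wrist_force: [-0.2, 0.8, -0.7]
finger_gap: 0.0112
t 7.2333 tcp [0.511 0.172 0.127] yaw 165.3 tilt 0.55 F [-0.2  0.8 -0.7] gap 0.0112 j6 0.43
 shift mm [-0.7  0.6  7. ] spin 0.0
```

```bash
python3 -m inch '[[[-0.0005,0.0005,0.001],0],[[-0.001,0.0005,0.002],0],[[-0.001,0.0005,0.003],0],[[-0.001,0.0005,0.004],0]]'
python3 -m inch '[[[0,0,0.001],0],[[0,0,0.002],0],[[0,0,0.003],0],[[0,0,0.003],0]]'
python3 -m inch '[[[0,0,0.001],0],[[0,0,0.002],0],[[0,0,0.003],0],[[0,0,0.003],0]]'
python3 -c "from h import *; plan(.5118,.1724,.104,165.3)"
```

```text
clock: 7.57
tcp_pos: [0.5123, 0.1723, 0.1232]
orientation: [-0.004, 0.128, 0.992, -0.003]
wrist_force: [0.3, -0.2, -0.2]
finger_gap: 0.0112
clock: 7.9
tcp_pos: [0.5121, 0.1723, 0.12]
orientation: [-0.004, 0.128, 0.992, -0.003]
wrist_force: [-0.3, 0.7, -2.0]
finger_gap: 0.0111
clock: 8.23
tcp_pos: [0.5119, 0.1722, 0.1167]
orientation: [-0.004, 0.128, 0.992, -0.003]
wrist_force: [0.1, 0.3, -0.7]
finger_gap: 0.0115
t 8.2333 tcp [0.5119 0.1722 0.1167] yaw 165.3 tilt 0.56 F [ 0.1  0.3 -0.7] gap 0.0115 j6 0.43
 shift mm [ 0.1  0.3 12.7] spin 0.0
```

```bash
python3 -m inch '[[[0,0,0.001],0],[[0,0,0.0015],0],[[0,0,0.002],0]]'
python3 -m inch '[[[0,0,0.001],0],[[0,0,0.0015],0],[[0,0,0.002],0]]'
```

```text
clock: 8.48
tcp_pos: [0.5119, 0.1722, 0.1146]
orientation: [-0.004, 0.128, 0.992, -0.003]
wrist_force: [-0.4, -0.1, -1.3]
finger_gap: 0.0111
clock: 8.73
tcp_pos: [0.5119, 0.1722, 0.1125]
orientation: [-0.004, 0.128, 0.992, -0.003]
wrist_force: [-0.3, -0.8, -1.5]
finger_gap: 0.0111
```

```bash
python3 -m inch '[[[0,0,0.001],0],[[0,0,0.002],0],[[0,0,0.003],0],[[0,0,0.003],0]]'
python3 -m inch '[[[0,0,0.001],0],[[0,0,0.002],0],[[0,0,0.003],0],[[0,0,0.003],0]]'
python3 -m inch '[[[0,0,0.001],0],[[0,0,0.002],0],[[0,0,0.002],0]]'
```

```text
clock: 9.07
tcp_pos: [0.5117, 0.1721, 0.1093]
orientation: [-0.004, 0.128, 0.992, -0.003]
wrist_force: [0.3, 0.0, -1.0]
finger_gap: 0.0114
clock: 9.4
tcp_pos: [0.5116, 0.1721, 0.106]
orientation: [-0.004, 0.128, 0.992, -0.003]
wrist_force: [-0.3, 0.4, -1.1]
finger_gap: 0.0112
clock: 9.65
tcp_pos: [0.5117, 0.1721, 0.104]
orientation: [-0.004, 0.128, 0.992, -0.003]
wrist_force: [0.5, 0.2, -1.6]
finger_gap: 0.011
```

```bash
python3 -m inch '[[[0,0,0.001],0],[[0,0,0.0015],0],[[0,0,0.0015],0]]'
python3 -m inch '[[[0,0,0.001],0],[[0,0,0.0015],0],[[0,0,0.0015],0]]'
python3 look.py n2
```

```text
clock: 9.9
tcp_pos: [0.5117, 0.1721, 0.1038]
orientation: [-0.004, 0.128, 0.992, -0.003]
wrist_force: [-2.9, -1.2, 7.6]
finger_gap: 0.0108
clock: 10.15
tcp_pos: [0.5118, 0.1721, 0.1038]
orientation: [-0.003, 0.128, 0.992, -0.003]
wrist_force: [-4.1, -0.9, 9.2]
finger_gap: 0.0112
t 10.15 tcp [0.5118 0.1721 0.1038] yaw 165.3 tilt 0.49 F [-4.1 -0.9  9.2] gap 0.0112 j6 0.43
 shift mm [ -1.   -0.1 -46.2] spin 0.0
tube 111 extent along view right mm [-16.43271807   3.72083804  20.86411796] mid 1.9938414197096452 zmin 0.06397878277030679
disc 31 extent along view right mm [-11.72755669   4.91174991  21.11688655] mid 4.468935874552644 zmin 0.09098861588303422
wing 89 extent along view right mm [-18.08620772   6.80541576  22.35463904] mid 2.0538953763146393 zmin 0.10004088823962815
```

View pics/n2.png

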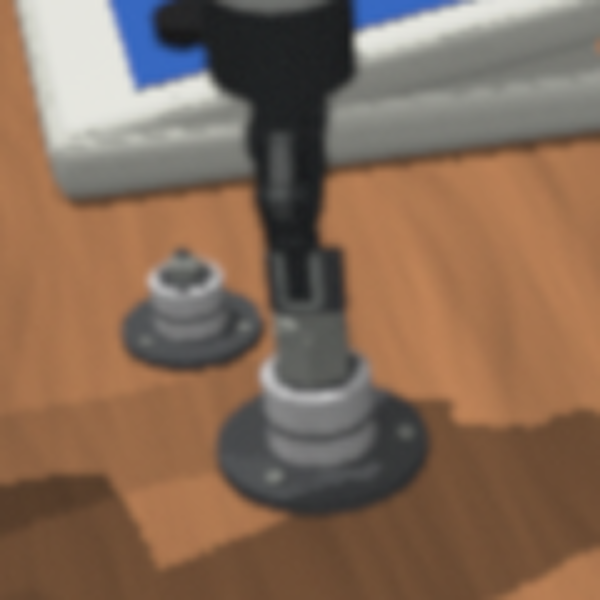

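The socket stopped firmly at TCP z 0.1038, where I expected 0.1039 for full seating. The picture shows its tube flush on the washer around (315,375). I'll settle for a moment, then hand in.

```bash
python3 -m inch '[[[0,0,0.001],0],[[0,0,0.001],0],[[0,0,0.001],0],[[0,0,0.001],0]]'
python3 -c "
from h import *; plan(.5118,.1721,.1038,165.3); print(env.hand_in())"
```

```text
clock: 10.53
tcp_pos: [0.5117, 0.1721, 0.1038]
orientation: [-0.003, 0.128, 0.992, -0.003]
wrist_force: [-3.6, -0.8, 7.4]
finger_gap: 0.0109
t 10.5333 tcp [0.5117 0.1721 0.1038] yaw 165.3 tilt 0.46 F [-3.6 -0.8  7.4] gap 0.0109 j6 0.43
 shift mm [-0.1  0.   0. ] spin 0.0
the job is handed in; nothing more can be done
None
```

The first socket I tried, the one nearest the coupler, is the one that fits. It is fully seated on the larger coupler's nut and still gripped by its wing. I handed the job in at 10.5 s.

**Last checks:**
- **Seating:** it slid past the height where the smaller bores would stop without any resistance. It then stopped firmly at TCP z 0.1038 m, against 0.1039 m expected for full seating. It was pressing down with about 7–9 N.
- **Grip:** the finger gap is steady at 11 mm, slightly under the wing's 12 mm. The side picture shows the tube flush on the washer.

**What went wrong:** my first grasp overshot about 11 mm too low and closed on the socket's disc at low force. I opened the fingers and lifted them. The socket was still upright, so I gripped it again properly by the wing.

I did not try or move the other two sockets, nor touch anything else on the desk. I took no overall picture at the end to confirm that.

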